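Spacer into the wide pocket, heat sink held flush

ROBOT

A 6-joint arm with a two-finger parallel gripper is mounted at the origin on the work surface. World frame = base frame: x ahead of the robot, y to its left, z up, the work surface at z = 0. Lengths are in m, angles in rad, forces in N, time in s.
With the tool pointing down it reaches from about 0.375 to 0.9 m from the base axis. Payload 3.1 kg.
Tool frame: the origin (TCP) lies midway between the tips of the shut fingers; the grasp point (between the pads) lies 19 mm behind it; z points along the fingers, y is the line along which they close (so a half turn about z gives the same grasp; the last joint's range is limited). The gripper opens to 85 mm and grips with 20 to 120 N. Pads are 22 mm wide; open, the fingers measure 114 mm over their backs; the gripper's body (76 mm by 85 mm) begins 54 mm behind the grasp point. The pads swing forward as they close: fully open they stand 13 mm farther back than shut.
Start: joints at [-1.28, 0.527, 1.433, -0, 1.181, -0.178], TCP at [0.283, -0.557, 0.231] pointing down, gripper open.
Joint ranges: [-3.08, 3.08], [-0.75, 2.2], [0.22, 2.44], [-1.43, 4.57], [0, 2.65], [-2.85, 2.85]. Speed limits (rad/s): [2.79, 2.79, 3.14, 3.14, 3.14, 3.14].

INTERFACE

Orientations are given as a unit quaternion [x, y, z, w].
In Python, from station import manip gives the robot as it stands. The module is installed in compiled form; this text tells all that it offers.
- The arm moves only by the tool apply_moves, never from a script. Its arguments are lists of equal length, an entry for each row: "claw": the gripper's target within -1 to 1 (fully open at 1, half-way at 0, shut at -1); "travel": the shift along the tool's x, y, z scaled (see below), a list of three; "turn": the turn, a rotation vector about the tool's x, y, z scaled (see below), a list of three. In form: {"claw": [claw, ...], "travel": [[dx, dy, dz], ...], "turn": [[rx, ry, rz], ...]}. A call has 1 to 5 rows; each row is the pose to reach, as a shift and turn from the pose commanded when the call began, along the tool's axes at that moment, turning the shorter way round; what a row does not reach only later rows make up. The controller multiplies each number of a shift by 800 mm and each number of a turn by 180 degrees. A row lasts 1/12 s, in which the tool goes at most 41.7 mm and 7.16 degrees, less where a joint would pass 70% of its speed; a pose out of reach is approached as far as the arm can. A call with a number of a shift or a turn outside -1 to 1 is refused whole. A call with a gripper value outside its range is refused whole. The fingers move at their own pace and stop on an object; "newtons" is the grip in N (left out, the last holds). Time passes only in rows, so rows that repeat a pose let the fingers close. It gives the time, the measured TCP pose, the force, the opening and the grip force at its end, in the units of the state.
- manip.sense(): the state, without advancing time (a new reading comes with each control period).
- manip.snapshot(name): name is "scene" or "top" or "wrist"; returns a dict with "pixels" (384x512x3 uint8, red, green, blue), "depth" (384x512 float32, m along the optical axis (not along the pixel's ray), 0 where there is no reading), "intrinsics" (3x3 intrinsics, pixels), "k1" (the pictures are not rectified: a ray, as slopes to the right and down, at radius r is drawn at 1 + k1 r^2 times it, then the intrinsics apply), "R" (3x3) and "t" (3): a world point X has camera coordinates R X + t. Camera axes: x right, y down, z forward; pixel columns grow to the right and rows downward; lengths in m; the calibration is good to about 2 mm. A picture is of the moment at which its call begins.
- manip.sign_off(): hands the job in; it is judged then, once.
The state is a dict: "t": time; "q": joint angles; "qd": joint speeds; "tau": joint torques, N m; "tcp_pos": TCP position; "tool_rot": TCP orientation; "force": force on the tool from outside, world axes, zero at the start; "ft_torque": the same for the moment, N m; "finger_gap": opening from 0.0 (shut) to 1.0 (fully open); "gripper_force": force on a finger pad.
Only numpy, scipy, OpenCV 4.12 (cv2) and the standard library are available. Lean on these libraries where they do the work, as an engineer would, in place of code of your own. Each camera call takes 0.05 s, during which the arm holds its last target. There are 200 camera calls.

TASK

Take the white spacer block out of its wooden rest and slide it, upright and foot first, right down to the plate of the press jig in the one gap between the stop blocks and the heat sink that is wide enough for it. Then, with the spacer alone, push the sprung heat sink until its far face sits flush against the steel mounting bar, and finish while still gripping the spacer and holding the heat sink pressed there. Leave the solder spool, marker, mains adapter, pliers and wooden parts box where they are.

Things in the scene. Friction and masses are not known exactly. Their poses are not given: they have to be found in the camera images.
- spacer: plain white plastic block, 14 mm thick (its x) x 34 mm wide (its y) x 80 mm tall (z), 60 g nominal, loose, standing in the slot of the rest with its foot 4 mm above the bench; origin at the centre of its underside
- rest: fixed wooden block, 60 (x) x 70 (y) x 30 mm tall, with a slot 18 (x) x 40 (y) mm, 26 mm deep, open at the top; origin at the centre of its underside on the bench. The upper 54 mm of the spacer stand out of it; lift straight up to take it out
- jig: fixed press jig, dark steel base plate 140 (x) x 190 (y) x 12 mm; origin at the centre of its underside, on the bench; +x is the way the heat sink is pushed. Along its x: heel rail at -70 to -58 mm (top z = 34 mm), stop blocks, gap, heat sink, then a 150 mm steel mounting bar, near face at +48 mm, top z = 38 mm, three black transistors behind it. Side guides at y = +-85 mm, top z = 24 mm
- sink_foot (a point): the heat sink: aluminium heat sink with fins along its length, 52 (x) x 150 (y) x 22 mm tall, on a sprung slide of the jig; this point is at the centre of its underside, on the base plate, axes as the jig's. At rest it spans x = -12 to +40 mm in the jig's frame; top at z = 34 mm. Its near face is a flat wall
- heat_sink (a joint): travel of the heat sink along the jig's +x in m: 0 at rest, 0.008 when flush against the mounting bar. A spring pushes it back to 0: about 2.4 N to start it, about 4.8 N at flush, then the rigid bar
- stop_short: fixed brass stop block, 26 mm deep (x) x 46 (y) x 22 mm tall, shortest of three side by side at 48 mm pitch in any order against the heel rail; origin at the middle of its rear lower edge, on the base plate, axes as the jig's; front face at x = +26 mm. From there to the heat sink at rest is 20 mm (28 at flush): the only gap that takes the spacer. Its lane is y = -23 to +23 mm
- stop_mid: fixed brass stop block like stop_short but 41 mm deep: gap to the heat sink at rest 5 mm, too narrow for the spacer even with the heat sink flush
- stop_long: fixed brass stop block like stop_short but 43 mm deep: gap to the heat sink at rest 3 mm, too narrow for the spacer even with the heat sink flush
- spool: bystander: upright spool of solder with orange flanges, 56 mm diameter, 46 mm tall, loose; origin at the centre of its underside
- marker: bystander: black marker pen lying along its x, about 137 mm long, 14 mm thick, loose; origin near the middle of its underside
- adapter: bystander: black mains adapter, 75 x 50 x 32 mm tall, loose; origin at the centre of its underside
- pliers: bystander: pliers with green grips lying along their x, about 140 mm long, 14 mm thick, loose; origin under the pivot
- parts_box: bystander: open wooden box, 85 x 85 x 55 mm tall, loose; origin at the centre of its underside
Mind the look-alikes: they are no part of the job. Of the things like the spacer, leave any that is pink; of the rest the smaller one is meant.

How it is judged:
By the outcome, as a careful person would: the job done as asked, in the order asked, and still so for the second after the job is handed in, while the arm keeps its last pose, push and grip.
It also fails if it takes over 38 s, if anything falls off the work surface, if the arm or the gripper's body presses on something with over 40 N, if the wrist force passes 120 N, or if a joint passes its speed limit or range.

## Working session

There is one attempt and no reset: what is moved stays moved. The work goes in short steps, Python scripts to look and compute and a tool call to move; the robot and the scene stay as the last step left them, time stands still between calls to the robot, and variables do not carry over. Pictures are saved under pics/ and viewed, at most 10 in all, crops included, and the job is handed in when it is done.

Besides the shell and the picture viewer there is one more tool, called after "Request:" by a JSON object that holds its "name" and its "arguments", one argument or row to a line. apply_moves: Moves the arm, as the interface text tells. Shifts and turns lie within -1 to 1; 1 stands for 800 mm of shift or 180 degrees of turn. Its arguments: {"type":"object","properties":{"claw":{"type":"array","items":{"type":"number"}},"travel":{"type":"array","items":{"type":"array","items":{"type":"number"}}},"turn":{"type":"array","items":{"type":"array","items":{"type":"number"}}},"newtons":{"type":"number"}},"required":["claw","travel","turn"]}

```bash
mkdir -p pics; cat > h.py <<'E'
import numpy as np, cv2
from station import manip
def snap(n):
    s=manip.snapshot(n); return s
def save(img,name,scale=1):
    cv2.imwrite('pics/'+name,cv2.resize(img[:,:,::-1],None,fx=scale,fy=scale,interpolation=cv2.INTER_CUBIC))
def rays(s,uv):
    K=np.array(s['intrinsics']); uv=np.atleast_2d(np.float64(uv))
    d=np.c_[(uv[:,0]-K[0,2])/K[0,0],(uv[:,1]-K[1,2])/K[1,1]]
    u=d.copy()
    for _ in range(20): u=d/(1+s['k1']*(u**2).sum(1,keepdims=True))
    R=np.array(s['R']); t=np.array(s['t'])
    return -R.T@t, np.c_[u,np.ones(len(u))]@R   # depth 1 rays in world
def onz(s,uv,z):
    c,r=rays(s,uv); return c+r*((z-c[2])/r[:,2])[:,None]
def cloud(s):
    h,w=s['depth'].shape; g=np.mgrid[0:h,0:w]; uv=np.c_[g[1].ravel(),g[0].ravel()]
    c,r=rays(s,uv); return (c+r*s['depth'].ravel()[:,None]).reshape(h,w,3)
E
python3 - <<'E'
from h import *
a=snap('top');b=snap('scene')
save(a['pixels'],'top.png',1.5);save(b['pixels'],'scene.png',1.5)
print(manip.sense()); 
for s in(a,b): print(-np.array(s['R']).T@s['t'],s['intrinsics'],s['k1'])
E
```

```text
{'t': 0.1, 'q': array([-1.27950213e+00,  5.28390543e-01,  1.43377403e+00, -3.73615923e-05,
        1.18138017e+00, -1.78477927e-01]), 'qd': array([-0.00121329, -0.00334365, -0.00224623, -0.00017361,  0.00020977,
        0.00158171]), 'tau': array([ 4.77833316e-05, -4.43305242e+01, -1.78585732e+01, -3.16531468e-04,
        3.90376095e-03,  1.66037313e-05]), 'tcp_pos': array([ 0.28276965, -0.55665753,  0.23042085]), 'tool_rot': array([ 9.72538747e-01,  2.32738982e-01, -7.22754868e-05, -9.73519106e-04]), 'force': array([ 0.47624979, -0.7363923 , -0.21243812]), 'ft_torque': array([-0.03817985,  0.00853004, -0.03097803]), 'gripper_force': 0.0, 'finger_gap': 1.0013447187539553}
[ 0.51073344 -0.05133251  0.98265238] [[377.6517919    0.         257.92139842]
 [  0.         377.6517919  182.54126365]
 [  0.           0.           1.        ]] -0.10454814225095069
[ 1.36355947 -0.32755587  0.82149054] [[442.46851384   0.         248.94092803]
 [  0.         442.46851384 198.51782797]
 [  0.           0.           1.        ]] -0.046055739705778746
```

View pics/top.png

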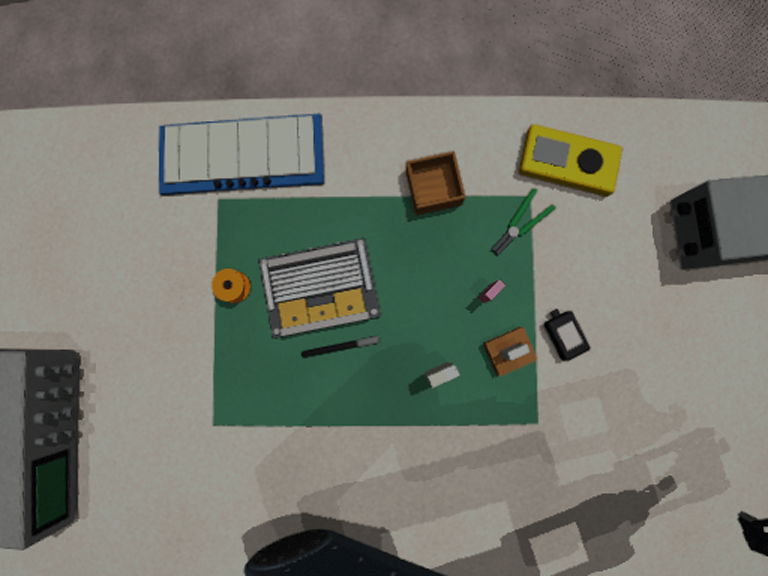

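View pics/scene.png

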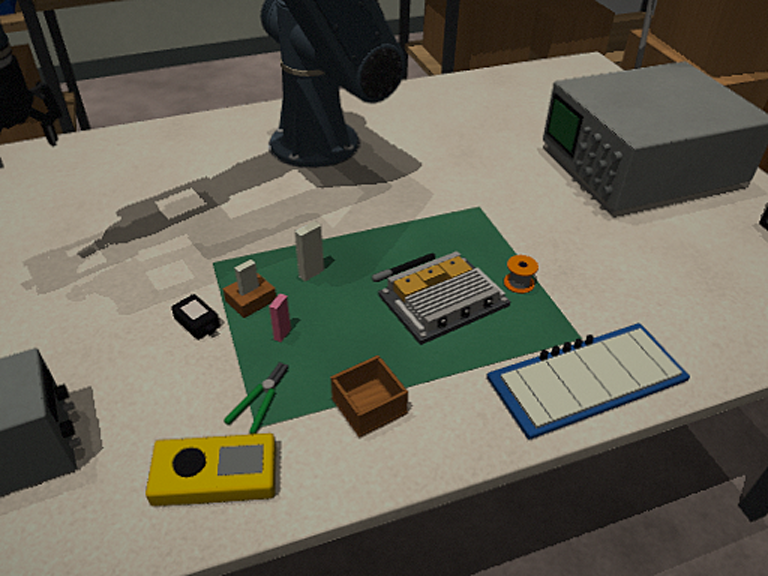

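In the top view (full-size pixels ×1.5) there are three spacer-like blocks:
- **Pink, at (495,290):** excluded by its colour.
- **White, free-standing and larger, at (440,376):** the larger of the two white ones, so not meant.
- **White, smaller, in the wooden rest at (515,352):** this one fits the description.

The jig is at (320,288), and its middle brass block at (322,311) looks shortest. I'll check both in a crop and take coarse positions.

```bash
python3 - <<'E'
from h import *
a=snap('top'); P=a['pixels']
save(np.hstack([P[150:260,165:265],P[180:290,265:365]]),'crop.png',4)
hsv=cv2.cvtColor(P,cv2.COLOR_RGB2HSV); C=cloud(a)
H,S,V=[hsv[...,i].astype(int) for i in range(3)]
def comps(m,z,n,k=6):
    c,_=cv2.findContours(m.astype(np.uint8),cv2.RETR_EXTERNAL,cv2.CHAIN_APPROX_NONE)
    for q in sorted(c,key=cv2.contourArea)[::-1][:k]:
        if cv2.contourArea(q)<20: continue
        w=onz(a,q[:,0],z)
        (cx,cy),d,an=cv2.minAreaRect((w[:,:2]*1000).astype(np.float32))
        print(n,q[:,0].mean(0).round(),'xy',round(cx,1),round(cy,1),np.round(d),round(an,1))
roi=np.zeros(H.shape,bool); roi[125:300,140:365]=1
h=C[...,2]
comps(roi&(S<60)&(V>110)&(h>.05),.084,'white')
comps(roi&(H>8)&(H<20)&(S>100)&(h<.05)&(h>.02),.03,'wood')
comps(roi&(H>17)&(H<28)&(S>100)&(h>.02),.034,'brass')
m=roi&(h>.008)&(h<.06); m[:,:165]=0; m[:,258:]=0; m[225:]=0
comps(m,.02,'jig',2)
comps(roi&(h>.06),.08,'tall')
E
```

```text
white [295. 251.] xy 448.4 -130.7 [19. 46.] 24.0
white [346. 234.] xy 484.8 -250.5 [14. 33.] 25.3
wood [340. 234.] xy 484.8 -249.1 [60. 72.] 22.3
wood [152. 190.] xy 599.8 229.0 [54. 54.] 45.1
wood [292. 137.] xy 734.7 -133.8 [11. 87.] 8.4
brass [214. 205.] xy 560.5 68.2 [ 42. 141.] 11.0
brass [152. 189.] xy 600.2 228.5 [54. 49.] 1.2
jig [212. 191.] xy 596.0 74.7 [140. 188.] 11.4
tall [295. 250.] xy 449.7 -129.6 [24. 48.] 25.8
tall [345. 235.] xy 484.4 -249.3 [16. 38.] 22.0
tall [329. 193.] xy 583.6 -213.6 [14. 36.] 44.0
```

View pics/crop.png

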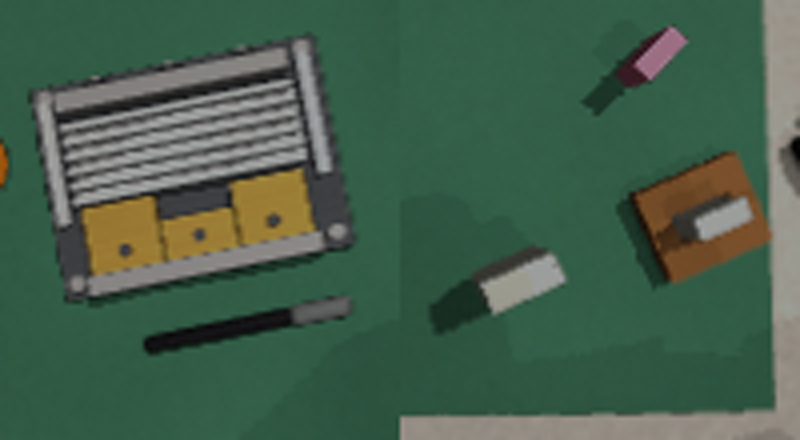

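The crop shows three blocks: the pink one at (660,55), the larger white one at (523,280), and the smaller white one in the rest at (722,218), which is the target. The short stop is in the middle, with its open gap at (197,200). Next I'll go above the rest.

```bash
cat >> h.py <<'E'
from scipy.spatial.transform import Rotation as Ro
def goal(xyz,yawdeg):
    "tool pointing down, tool x at yaw"
    s=manip.sense(); R=Ro.from_quat(s['tool_rot'])
    T=Ro.from_euler('z',yawdeg,degrees=True)*Ro.from_euler('x',180,degrees=True)
    d=R.inv().apply(np.array(xyz)-s['tcp_pos'])/0.8
    r=(R.inv()*T).as_rotvec()/np.pi
    print('travel',d.round(4).tolist(),'turn',r.round(4).tolist())
def st():
    s=manip.sense(); R=Ro.from_quat(s['tool_rot']); x=R.as_matrix()
    print('t',round(s['t'],2),'tcp',(s['tcp_pos']*1000).round(1),'yaw',np.degrees(np.arctan2(x[1,0],x[0,0])).round(2),'z',x[:,2].round(4),'F',s['force'].round(1),'gap',s['finger_gap'],'gf',s['gripper_force'])
E
python3 -c "
from h import *
goal([.485,-.250,.22],113)"
```

```text
travel [0.399, -0.2275, 0.0137] turn [-0.0004, -0.0005, -0.4782]
```

Request:
{"name": "apply_moves", "arguments": {
  "claw": [1,1,1,1,1],
  "travel": [
    [0.4,-0.2275,0],
    [0.4,-0.2275,0],
    [0.4,-0.2275,0],
    [0.4,-0.2275,0],
    [0.4,-0.2275,0]
  ],
  "turn": [
    [0,0,-0.478],
    [0,0,-0.478],
    [0,0,-0.478],
    [0,0,-0.478],
    [0,0,-0.478]
  ]
}}

```text
t: 0.57
tcp_pos: [0.3983, -0.3817, 0.231]
tool_rot: [0.853, 0.523, 0.0, -0.0]
force: [0.5, 0.5, -0.9]
finger_gap: 1.004
gripper_force: 0.0
```

```bash
python3 -c "
from h import *
st();goal([.485,-.250,.22],113)"
```

```text
t 0.57 tcp [ 398.3 -381.7  231. ] yaw 63.03 z [-3.e-04  6.e-04 -1.e+00] F [ 0.5  0.5 -0.9] gap 1.004006703747244 gf 0.0
travel [0.1958, 0.022, 0.0139] turn [-0.0001, -0.0002, -0.2776]
```

Request:
{"name": "apply_moves", "arguments": {
  "claw": [1,1,1,1,1],
  "travel": [
    [0.196,0.022,0],
    [0.196,0.022,0],
    [0.196,0.022,0],
    [0.196,0.022,0],
    [0.196,0.022,0]
  ],
  "turn": [
    [0,0,-0.278],
    [0,0,-0.278],
    [0,0,-0.278],
    [0,0,-0.278],
    [0,0,-0.278]
  ]
}}

```text
t: 0.98
tcp_pos: [0.4875, -0.2464, 0.2311]
tool_rot: [0.648, 0.762, 0.001, -0.001]
force: [-0.5, -0.4, 0.4]
finger_gap: 1.003
gripper_force: 0.0
```

```bash
python3 -c "
from h import *
st();goal([.485,-.250,.22],113)
s=snap('wrist');save(s['pixels'],'w1.png',1.5)"
```

```text
t 0.98 tcp [ 487.5 -246.4  231.1] yaw 99.24 z [ 5.e-04  3.e-03 -1.e+00] F [-0.5 -0.4  0.4] gap 1.0030387059763486 gf 0.0
travel [-0.004, -0.0039, 0.0139] turn [0.0004, -0.0009, -0.0765]
```

View pics/w1.png

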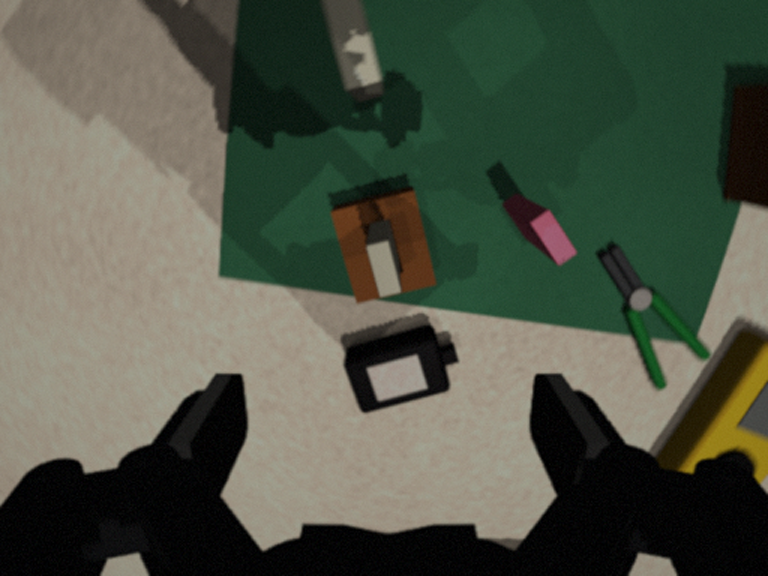

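The wrist view shows the spacer's white top at (383,266) and the wooden rest around it at (383,245). The pads are clear. I'll measure from here.

```bash
python3 - <<'E'
from h import *
s=snap('wrist'); P=s['pixels']; hsv=cv2.cvtColor(P,cv2.COLOR_RGB2HSV); H,S,V=[hsv[...,i].astype(int) for i in range(3)]
C=cloud(s); h=C[...,2]
roi=np.zeros(H.shape,bool); roi[115:215,210:300]=1
def rect(m,z,n):
    c,_=cv2.findContours(m.astype(np.uint8),cv2.RETR_EXTERNAL,cv2.CHAIN_APPROX_NONE)
    q=max(c,key=cv2.contourArea)
    w=onz(s,q[:,0],z); r=cv2.minAreaRect((w[:,:2]*1000).astype(np.float32)); print(n,len(q),np.round(r[0],1),np.round(r[1],1),round(r[2],1))
rect(roi&(h>.078),.084,'top_by_depth')
rect(roi&(S<70)&(V>95)&(h>.06),.084,'white')
rect(roi&(h>.02),.03,'rest_depth')
rect(roi&(H<18)&(S>110),.03,'wood')
t=roi&(h>.078); print(np.median(h[t]))
E
```

```text
top_by_depth 97 [ 486.5 -251.4] [14.  34.7] 22.6
white 93 [ 486.5 -252.1] [13.6 33.5] 23.3
rest_depth 233 [ 486.3 -251.5] [60.  71.5] 22.9
wood 324 [ 485.9 -250.7] [59.4 72.7] 22.6
0.08339700583414955
```

```bash
python3 -c "
from h import *
st();goal([.4864,-.2514,.038],112.8)"
```

```text
t 1.08 tcp [ 485.9 -250.4  231.1] yaw 98.73 z [-5.e-04  1.e-04 -1.e+00] F [ 0.9 -1.2 -0.2] gap 1.0020350114273604 gf 0.0
travel [-0.0014, 0.0006, 0.2414] turn [-0.0001, -0.0001, -0.0782]
```

Request:
{"name": "apply_moves", "arguments": {
  "claw": [1,1,1,1,1],
  "travel": [
    [-0.0014,0.0006,0],
    [-0.0014,0.0006,0.03],
    [-0.0014,0.0006,0.08],
    [-0.0014,0.0006,0.12],
    [-0.0014,0.0006,0.16]
  ],
  "turn": [
    [0,0,-0.078],
    [0,0,-0.078],
    [0,0,-0.078],
    [0,0,-0.078],
    [0,0,-0.078]
  ]
}}

```text
t: 1.5
tcp_pos: [0.4853, -0.2544, 0.1021]
tool_rot: [0.557, 0.83, -0.0, 0.0]
force: [0.0, -0.2, 0.2]
finger_gap: 1.002
gripper_force: 0.0
```

```bash
python3 -c "
from h import *
st();goal([.4864,-.2514,.038],112.8)"
```

```text
t 1.5 tcp [ 485.3 -254.4  102.1] yaw 112.26 z [ 3.e-04 -6.e-04 -1.e+00] F [ 0.  -0.2  0.2] gap 1.001841954402056 gf 0.0
travel [0.003, 0.0027, 0.0801] turn [0.0, 0.0002, -0.003]
```

```bash
python3 -c "
from h import *
for i in range(3): snap('wrist'); st()
goal([.4864,-.2514,.038],112.8)"
```

```text
t 1.55 tcp [ 481.9 -251.9   96.1] yaw 112.25 z [-0.0091  0.0071 -0.9999] F [-0.9 -0.  -3.2] gap 0.997096235953936 gf 0.0
t 1.6 tcp [ 482.2 -251.9   98.7] yaw 112.29 z [-0.0091  0.0071 -0.9999] F [-0.7  0.6 -0.2] gap 0.9968334213583748 gf 0.0
t 1.65 tcp [ 483.9 -253.   101.2] yaw 112.35 z [-0.005   0.0039 -1.    ] F [ 0.6 -0.2  1.3] gap 0.9995876217641716 gf 0.0
travel [0.0003, 0.0039, 0.079] turn [-0.001, -0.0018, -0.0025]
```

Request:
{"name": "apply_moves", "arguments": {
  "claw": [1,1,1],
  "travel": [
    [0,0.002,0.04],
    [0,0.002,0.06],
    [0,0.002,0.07]
  ],
  "turn": [
    [0,0,-0.003],
    [0,0,-0.003],
    [0,0,-0.003]
  ]
}}

```text
t: 1.9
tcp_pos: [0.4877, -0.2536, 0.0477]
tool_rot: [0.552, 0.834, -0.0, 0.001]
force: [-0.2, -0.6, 0.4]
finger_gap: 0.999
gripper_force: 0.0
```

```bash
python3 -c "
from h import *
for i in range(5): snap('wrist'); st()
goal([.4864,-.2514,.038],112.8)"
```

```text
t 1.95 tcp [ 487.3 -253.2   47. ] yaw 113.0 z [-3.e-04  1.e-04 -1.e+00] F [ 1.2 -0.2 -0.6] gap 1.001949940578913 gf 0.0
t 2.0 tcp [ 487.7 -253.3   47.9] yaw 113.02 z [ 5.e-04 -4.e-04 -1.e+00] F [ 0.8 -0.3  0.1] gap 0.999791332161922 gf 0.0
t 2.05 tcp [ 488.1 -253.5   48.6] yaw 113.05 z [ 0.0016 -0.0014 -1.    ] F [0.  0.4 0. ] gap 1.0029997838866427 gf 0.0
t 2.1 tcp [ 488.4 -253.7   49. ] yaw 113.06 z [ 0.0025 -0.0021 -1.    ] F [0.7 0.3 0.1] gap 0.9991760604255255 gf 0.0
t 2.15 tcp [ 488.5 -253.6   49.1] yaw 113.08 z [ 0.0028 -0.0023 -1.    ] F [-1.5 -0.3  0.3] gap 1.000919339142407 gf 0.0
travel [0.0036, -0.0013, 0.0139] turn [0.0005, 0.001, 0.0016]
```

Request:
{"name": "apply_moves", "arguments": {
  "claw": [1,1,-1,-1,-1],
  "travel": [
    [0.003,-0.0013,0.013],
    [0.003,-0.0013,0.013],
    [0.003,-0.0013,0.013],
    [0.003,-0.0013,0.013],
    [0.003,-0.0013,0.013]
  ],
  "turn": [
    [0,0,0.001],
    [0,0,0.001],
    [0,0,0.001],
    [0,0,0.001],
    [0,0,0.001]
  ],
  "newtons": 50
}}

```text
t: 2.57
tcp_pos: [0.486, -0.2511, 0.0377]
tool_rot: [0.552, 0.834, -0.0, 0.001]
force: [-0.1, -0.0, 0.1]
finger_gap: 0.606
gripper_force: 0.0
```

Request:
{"name": "apply_moves", "arguments": {
  "claw": [-1,-1,-1,-1,-1],
  "travel": [
    [0,0,0],
    [0,0,0],
    [0,0,0],
    [0,0,0],
    [0,0,0]
  ],
  "turn": [
    [0,0,0],
    [0,0,0],
    [0,0,0],
    [0,0,0],
    [0,0,0]
  ]
}}

```text
t: 2.98
tcp_pos: [0.4858, -0.2509, 0.0372]
tool_rot: [0.552, 0.834, -0.0, 0.0]
force: [-0.5, 0.1, 3.0]
finger_gap: 0.16
gripper_force: 48.8
```

```bash
python3 -c "
from h import *
st()
goal([.4864,-.2514,.038],112.8)"
```

```text
t 2.98 tcp [ 485.8 -250.9   37.2] yaw 112.94 z [ 6.e-04 -5.e-04 -1.e+00] F [-0.5  0.1  3. ] gap 0.16029142808815208 gf 48.7628960609436
travel [-0.0008, 0.0005, -0.001] turn [0.0001, 0.0002, 0.0008]
```

Request:
{"name": "apply_moves", "arguments": {
  "claw": [-1,-1,-1,-1,-1],
  "travel": [
    [0,0,-0.02],
    [0,0,-0.05],
    [0,0,-0.1],
    [0,0,-0.15],
    [0,0,-0.18]
  ],
  "turn": [
    [0,0,0],
    [0,0,0],
    [0,0,0],
    [0,0,0],
    [0,0,0]
  ]
}}

```text
t: 3.4
tcp_pos: [0.4864, -0.2514, 0.1842]
tool_rot: [0.552, 0.834, -0.0, 0.002]
force: [1.4, -0.7, 0.1]
finger_gap: 0.157
gripper_force: 48.7
```

```bash
python3 -c "
from h import *
snap('wrist');snap('wrist');snap('wrist');st()
goal([.55,.065,.19],101.4)"
```

```text
t 3.55 tcp [ 486.5 -251.5  183. ] yaw 112.94 z [ 0.0038 -0.0031 -1.    ] F [ 0.4  0.  -1.5] gap 0.15762392789971763 gf 48.67014706134796
travel [0.3333, 0.2273, -0.0097] turn [0.0009, 0.0013, 0.0641]
```

Request:
{"name": "apply_moves", "arguments": {
  "claw": [-1,-1,-1,-1,-1],
  "travel": [
    [0.325,0.25,-0.02],
    [0.325,0.25,-0.02],
    [0.325,0.25,-0.02],
    [0.325,0.25,-0.02],
    [0.325,0.25,-0.02]
  ],
  "turn": [
    [0,0,0.064],
    [0,0,0.064],
    [0,0,0.064],
    [0,0,0.064],
    [0,0,0.064]
  ]
}}

```text
t: 3.97
tcp_pos: [0.536, -0.0502, 0.1888]
tool_rot: [0.634, 0.774, -0.001, -0.002]
force: [1.0, -0.3, -0.6]
finger_gap: 0.159
gripper_force: 48.7
```

```bash
python3 -c "
from h import *
st();goal([.5744,.0703,.20],101.4)"
```

```text
t 3.97 tcp [536.  -50.2 188.8] yaw 101.37 z [-0.0046  0.0014 -1.    ] F [ 1.  -0.3 -0.6] gap 0.15861445050320483 gf 48.73882591724396
travel [0.1383, 0.0767, -0.014] turn [-0.0013, -0.0007, -0.0002]
```

Request:
{"name": "apply_moves", "arguments": {
  "claw": [-1,-1,-1,-1,-1],
  "travel": [
    [0.136,0.076,-0.012],
    [0.136,0.076,-0.012],
    [0.136,0.076,-0.012],
    [0.136,0.076,-0.012],
    [0.136,0.076,-0.012]
  ],
  "turn": [
    [0,0,0],
    [0,0,0],
    [0,0,0],
    [0,0,0],
    [0,0,0]
  ]
}}

```text
t: 4.38
tcp_pos: [0.5744, 0.0689, 0.1984]
tool_rot: [0.631, 0.775, -0.001, -0.001]
force: [-0.8, -0.3, -1.0]
finger_gap: 0.158
gripper_force: 48.9
```

```bash
python3 -c "
from h import *
for i in range(4): s=snap('wrist')
st();goal([.5744,.0703,.19],101.4)
save(s['pixels'],'w2.png',1.5)"
```

```text
t 4.58 tcp [574.4  65.1 199.3] yaw 101.32 z [-2.9e-03 -1.0e-04 -1.0e+00] F [-0.  -0.9 -0.2] gap 0.16120032513540544 gf 48.87550234794617
travel [0.0064, 0.0013, 0.0116] turn [-0.0009, -0.0001, -0.0004]
```

View pics/w2.png

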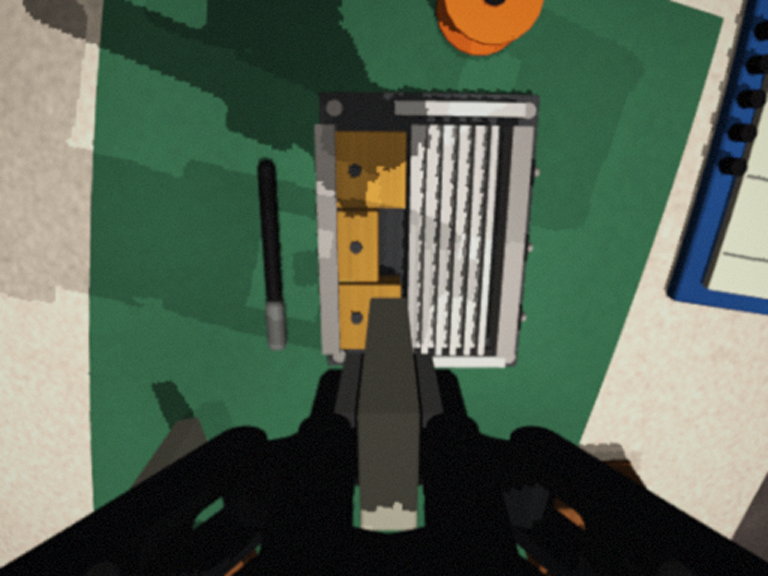

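The wrist view shows the jig. The middle brass block is the short one, with its gap at (393,247), its front edge at x≈378 and the sink wall at x≈409. The spacer's foot edge is at (390,299).

```bash
python3 - <<'E'
from h import *
s=snap('wrist'); P=s['pixels']; hsv=cv2.cvtColor(P,cv2.COLOR_RGB2HSV); H,S,V=[hsv[...,i].astype(int) for i in range(3)]
C=cloud(s)
b=(H>12)&(H<28)&(S>110); b[:80]=0;b[240:]=0;b[:,:215]=0;b[:,290:]=0
def fit(uv,z):
    w=onz(s,np.float64(uv),z)[:,:2]*1000
    v=cv2.fitLine(w.astype(np.float32),cv2.DIST_HUBER,0,.01,.01).ravel(); 
    return v[2:],np.degrees(np.arctan2(v[1],v[0]))
h=C[...,2]
# rightmost brass pixel edge per row in mid lane ; sink edge = first height>.028 after gap
front=[];sink=[]
for r in range(148,183):
    c=np.where(b[r])[0]; c=c[c<260]
    front.append((c.max()+.5,r))
    g=np.arange(c.max()+3,290); k=g[h[r,g]>.028]; sink.append((k[0]-.5,r))
pf,af=fit(front,.034); ps,as_=fit(sink,.034)
print('front',pf,af,'sink',ps,as_, np.array(front)[::8,0],np.array(sink)[::8,0])
# lane edges along column 265-ish: rows where long/other brass begins
for c in (257,260,263):
    k=np.where(b[:,c])[0]; print(c,k[np.r_[True,np.diff(k)>1]],k[np.r_[np.diff(k)>1,True]])
bb=b[140,:];
yawj=(as_-90)%180; a=np.radians(yawj); print('jig yaw',yawj)
ex=np.array([np.cos(a),np.sin(a)]); ey=np.array([-ex[1],ex[0]])
print('front.ex',pf@ex,'sink.ex',ps@ex)
for r in (138,139,140,186,187,188,189,190): print(r,np.where(b[r])[0].max())
# foot edge
t=manip.sense(); st(); z=t['tcp_pos'][2]-.033
row=slice(190,215)
D=s['depth']; 
for r in range(194,206,2):
    k=[c for c in range(235,285) if C[r,c,2]>.12 and D[r,c]>0]; print(r,k[:1],k[-1:], (onz(s,[(k[0]-.5,r),(k[-1]+.5,r)],z)*1000).round(1).tolist() if k else '')
E
```

```text
front [567.0409  68.4016] -79.01218 sink [586.1904    71.016556] -79.82725 [251.5 251.5 251.5 251.5 252.5] [272.5 272.5 271.5 271.5 271.5]
257 [ 86 183] [137 198]
260 [ 87 183] [137 198]
263 [ 87 183] [137 198]
jig yaw 10.17276
front.ex 570.2077 sink.ex 589.51807
138 269
139 251
140 251
186 266
187 266
188 266
189 267
190 267
t 4.63 tcp [574.7  64.9 199.6] yaw 101.29 z [-0.0021 -0.     -1.    ] F [-0.7  0.9 -0.5] gap 0.15972896940589107 gf 48.8754665851593
194 [] [] 
196 [] [] 
198 [] [] 
200 [246] [271] [[564.8, 77.9, 166.6], [579.0, 80.8, 166.6]]
202 [246] [271] [[565.0, 76.8, 166.6], [579.3, 79.6, 166.6]]
204 [246] [271] [[565.2, 75.6, 166.6], [579.5, 78.5, 166.6]]
```

```bash
python3 - <<'E'
from h import *
s=snap('wrist'); P=s['pixels']; C=cloud(s); h=C[...,2]
print('lane edges',(onz(s,[(262,137.5),(262,182.5)],.034)*1000).round(1).tolist())
# long edges: sink near wall via depth not avail. jig footprint via height
m=(h>.007)&(h<.05); m[:, :205]=0; m[:,365:]=0; m[:55]=0; m[195:]=0
L=[];Rr=[]
for r in range(90,195):
    k=np.where(m[r])[0]; L.append((k[0]-.5,r)); Rr.append((k[-1]+.5,r))
hsv=cv2.cvtColor(P,cv2.COLOR_RGB2HSV); b=(hsv[...,0]>12)&(hsv[...,0]<28)&(hsv[...,1]>110)
B=[(np.where(b[r,215:250])[0][0]+214.5,r) for r in range(92,225) if b[r,215:250].any()]
for n,uv,z in (('L',L,.025),('R',Rr,.025),('rail',B,.034)):
    w=onz(s,uv,z)[:,:2]*1000
    v=cv2.fitLine(w.astype(np.float32),cv2.DIST_HUBER,0,.01,.01).ravel(); print(n,np.degrees(np.arctan2(v[1],v[0]))%180-90,v[2:])
goal([.5765,.0717,.13],101)
E
```

```text
lane edges [[572.4, 94.1, 34.0], [581.0, 51.3, 34.0]]
L 10.504791 [526.5875   68.95921]
R 10.979919 [659.673   104.86464]
rail 11.074577 [541.0176    66.726814]
travel [0.008, 0.0038, 0.0874] turn [-0.0005, -0.0001, 0.0016]
```

```bash
python3 - <<'E'
from h import *
st();goal([.5757,.0733,.085],100.9)
E
```

```text
t 4.68 tcp [574.9  64.9 199.9] yaw 101.28 z [-0.0014 -0.     -1.    ] F [-0.1 -0.9 -0.3] gap 0.15630868132547188 gf 48.875139355659485
travel [0.0101, 0.0032, 0.1437] turn [-0.0005, -0.0001, 0.0021]
```

Request:
{"name": "apply_moves", "arguments": {
  "claw": [-1,-1,-1,-1,-1],
  "travel": [
    [0.0101,0.0032,0.04],
    [0.0101,0.0032,0.08],
    [0.0101,0.0032,0.12],
    [0.0101,0.0032,0.143],
    [0.0101,0.0032,0.143]
  ],
  "turn": [
    [0,0,0.002],
    [0,0,0.002],
    [0,0,0.002],
    [0,0,0.002],
    [0,0,0.002]
  ]
}}

```text
t: 5.1
tcp_pos: [0.5729, 0.0737, 0.082]
tool_rot: [0.637, 0.771, -0.003, -0.004]
force: [-0.9, -0.1, -0.7]
finger_gap: 0.158
gripper_force: 48.9
```

```bash
python3 -c "
from h import *
for i in range(5): s=snap('wrist')
st();goal([.5757,.0733,.070],100.9)
save(s['pixels'][60:,90:420],'w3.png',1.7)"
```

```text
t 5.35 tcp [577.8  74.3  87.9] yaw 101.02 z [ 3.7e-03 -2.0e-04 -1.0e+00] F [-0.7 -0.3 -1. ] gap 0.15847500709684317 gf 48.931177854537964
travel [-0.0007, -0.0029, 0.0224] turn [0.0011, 0.0003, 0.0007]
```

View pics/w3.png

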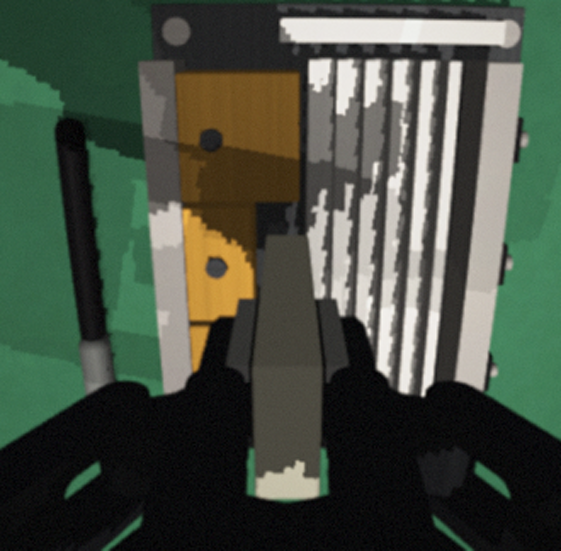

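The foot is at crop (286,235). It looks lined up with the dark gap, which runs from x≈256 to 305 and starts at y≈203. I'll check this in millimetres.

```bash
cat > m.py <<'E'
from h import *
def meas():
    s=snap('wrist'); t=manip.sense(); st(); P=s['pixels']; C=cloud(s); h=C[...,2]
    hsv=cv2.cvtColor(P,cv2.COLOR_RGB2HSV); b=(hsv[...,0]>12)&(hsv[...,0]<28)&(hsv[...,1]>110)
    a=np.radians(10.9); ex=np.array([np.cos(a),np.sin(a)]); ey=np.array([-ex[1],ex[0]])
    zf=t['tcp_pos'][2]-.0332; p=lambda uv,z:(lambda w:(round(float(w@ex*1000),1),round(float(w@ey*1000),1)))(onz(s,[uv],z)[0,:2])
    print('tcp',t['tcp_pos'][:2]@ex*1000,t['tcp_pos'][:2]@ey*1000)
    for r in range(180,206,2):
        c=np.where(b[r,190:262])[0]; c0=c.max()+190 if len(c) else 0
        g=np.arange(c0+1,300); f=g[(h[r,g]<.024)&(h[r,g]>.005)]
        k=g[(h[r,g]>.028)&(h[r,g]<.04)&(g>f.max() if len(f) else True)]
        q=[x for x in range(235,285) if h[r,x]>zf-.01]
        print(r,'brass',p((c0+.5,r),.034),'floor',f.min() if len(f) else 0,f.max() if len(f) else 0,'sink',p((k[0]-.5,r),.034) if len(k) else 0,
          'spacer',(p((q[0]-.5,r),zf),p((q[-1]+.5,r),zf)) if q else 0)
meas()
E
python3 m.py
```

```text
t 5.4 tcp [577.8  74.4  88. ] yaw 101.03 z [ 3.8e-03 -2.0e-04 -1.0e+00] F [ 0.3  0.1 -1.5] gap 0.15863334062929588 gf 48.930991888046265
tcp 581.4033669180812 -36.17211419650775
180 brass (570.4, -16.4) floor 240 299 sink 0 spacer 0
182 brass (570.4, -17.7) floor 240 299 sink 0 spacer 0
184 brass (570.4, -19.0) floor 240 299 sink 0 spacer 0
186 brass (570.4, -20.3) floor 240 298 sink 0 spacer 0
188 brass (571.0, -21.6) floor 241 298 sink 0 spacer ((592.0, -15.0), (592.5, -15.0))
190 brass (570.3, -22.9) floor 240 298 sink 0 spacer 0
192 brass (570.9, -24.2) floor 241 298 sink 0 spacer ((586.4, -17.3), (587.0, -17.3))
194 brass (570.9, -25.5) floor 241 298 sink 0 spacer 0
196 brass (570.9, -26.8) floor 241 298 sink 0 spacer 0
198 brass (570.9, -28.1) floor 241 298 sink 0 spacer 0
200 brass (570.8, -29.4) floor 241 298 sink 0 spacer ((574.7, -22.1), (589.3, -22.0))
202 brass (570.8, -30.8) floor 241 298 sink 0 spacer ((574.7, -23.2), (589.3, -23.2))
204 brass (570.8, -32.1) floor 241 298 sink 0 spacer ((574.7, -24.4), (589.3, -24.4))
```

Request:
{"name": "apply_moves", "arguments": {
  "claw": [-1,-1,-1,-1,-1],
  "travel": [
    [0.001,-0.0018,0.003],
    [0.001,-0.0018,0.013],
    [0.001,-0.0018,0.023],
    [0.001,-0.0018,0.03],
    [0.001,-0.0018,0.035]
  ],
  "turn": [
    [0.001,0,0],
    [0.001,0,0],
    [0.001,0,0],
    [0.001,0,0],
    [0.001,0,0]
  ]
}}

```text
t: 5.82
tcp_pos: [0.5741, 0.0754, 0.0569]
tool_rot: [0.636, 0.772, -0.002, -0.002]
force: [-0.4, -0.1, -0.8]
finger_gap: 0.157
gripper_force: 48.9
```

```bash
python3 -c "
from h import *
for i in range(6): s=snap('wrist'); st()
t=manip.sense()['tcp_pos'];a=np.radians(10.9); print(t[0]*np.cos(a)+t[1]*np.sin(a),-t[0]*np.sin(a)+t[1]*np.cos(a))
save(s['pixels'][60:,90:420],'w4.png',1.7)"
```

```text
t 5.87 tcp [573.8  75.4  56.3] yaw 101.06 z [-5.9e-03 -4.0e-04 -1.0e+00] F [-0.4  0.  -1.2] gap 0.1551749233403601 gf 48.93061101436615
t 5.92 tcp [573.9  75.4  56.8] yaw 101.06 z [-5.5e-03 -5.0e-04 -1.0e+00] F [-0.9 -0.3  0.3] gap 0.15580179787488932 gf 48.930559158325195
t 5.97 tcp [574.3  75.4  57.3] yaw 101.06 z [-4.6e-03 -5.0e-04 -1.0e+00] F [ 0.2 -0.5 -0.8] gap 0.1561949247656282 gf 48.930673599243164
t 6.02 tcp [574.7  75.3  57.7] yaw 101.06 z [-3.7e-03 -6.0e-04 -1.0e+00] F [-0.6 -0.4 -1.5] gap 0.15987618661037092 gf 48.93093466758728
t 6.07 tcp [574.9  75.3  58. ] yaw 101.06 z [-3.1e-03 -6.0e-04 -1.0e+00] F [ 0.6  0.1 -0.9] gap 0.15835646736050982 gf 48.9306503534317
t 6.12 tcp [575.   75.3  58.2] yaw 101.06 z [-2.7e-03 -6.0e-04 -1.0e+00] F [-0.5 -0.3 -1.1] gap 0.1527448246411643 gf 48.93031060695648
0.5788794651011976 -0.034770929516009644
```

View pics/w4.png

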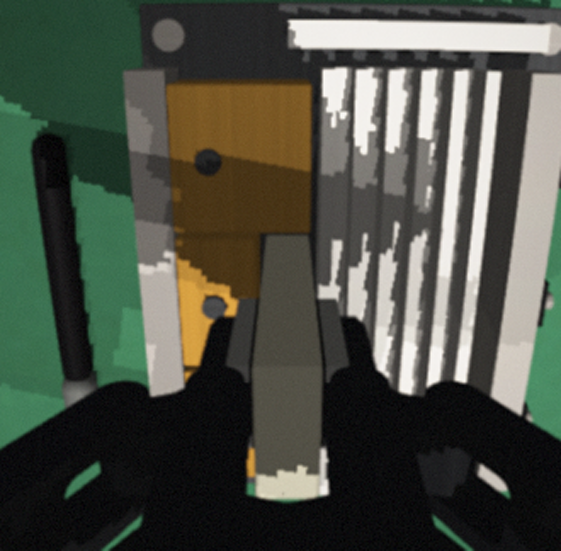

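The foot is inside the gap at crop (287,236), with no contact force. Its front edge is close to the long block's side, so I'll check the clearance.

```bash
python3 -c "
from h import *
s=snap('wrist');st();t=manip.sense()['tcp_pos'];a=np.radians(10.9);M=np.array([[np.cos(a),np.sin(a)],[-np.sin(a),np.cos(a)]])*1000
o=np.array([90,60]);f=lambda u,v,z:(M@onz(s,[o+np.array([u,v])/1.7],z)[0,:2]).round(1)
zf=t[2]-.0332
print('tcp',M@t[:2],'corner long',f(312,233,.034),'brass front mid',f(261,262,.034),'sink',f(318,215,.034),'foot L',f(263,236,zf),'foot R',f(309,236,zf), 'mid/right edge',f(190,368,.034),'mid/long edge',f(190,233,.034))
d=s['depth'];C=cloud(s)
print((C[196:206:1,260,2]*1000).round(0))"
```

```text
t 6.17 tcp [575.1  75.3  58.3] yaw 101.06 z [-2.5e-03 -6.0e-04 -1.0e+00] F [ 0.3  1.  -0.8] gap 0.15825639247341713 gf 48.93017113208771
tcp [578.92136025 -34.79918838] corner long [587.2 -15.6] brass front mid [571.1 -25.4] sink [588.9  -9.8] foot L [571.5 -19.8] foot R [586.6 -19.7] mid/right edge [546.4 -64.5] mid/long edge [549.  -15.8]
[34. 12. 10. 26. 28. 31. 30. 32. 34. 36.]
```

Request:
{"name": "apply_moves", "arguments": {
  "claw": [-1,-1,-1,-1,-1],
  "travel": [
    [-0.0035,0.0012,0],
    [-0.0035,0.0012,0.004],
    [-0.0035,0.0012,0.009],
    [-0.0035,0.0012,0.013],
    [-0.0035,0.0012,0.015]
  ],
  "turn": [
    [0,0,0],
    [0,0,0],
    [0,0,0],
    [0,0,0],
    [0,0,0]
  ]
}}

```text
t: 6.58
tcp_pos: [0.5757, 0.0727, 0.0454]
tool_rot: [0.636, 0.772, -0.002, -0.001]
force: [-0.1, 0.0, 0.7]
finger_gap: 0.163
gripper_force: 48.9
```

```bash
cat > s.py <<'E'
from h import *
a=np.radians(10.9);M=np.array([[np.cos(a),np.sin(a)],[-np.sin(a),np.cos(a)]])
for i in range(6): snap('wrist')
st(); t=manip.sense(); print('jig-axis tcp',(M@t['tcp_pos'][:2]*1000).round(1),'F',(M@t['force'][:2]).round(1),t['force'][2].round(1))
E
python3 s.py
```

```text
t 6.88 tcp [576.3  72.8  46.2] yaw 101.06 z [-2.9e-03 -6.0e-04 -1.0e+00] F [-1.2 -0.5 -0.7] gap 0.158222023942547 gf 48.960371017456055
jig-axis tcp [579.7 -37.5] F [-1.3 -0.3] -0.7
```

Request:
{"name": "apply_moves", "arguments": {
  "claw": [-1,-1,-1,-1,-1],
  "travel": [
    [0,0,0.0005],
    [0,0,0.001],
    [0,0,0.0015],
    [0,0,0.0015],
    [0,0,0.0015]
  ],
  "turn": [
    [0,0,0],
    [0,0,0],
    [0,0,0],
    [0,0,0],
    [0,0,0]
  ]
}}

```text
t: 7.3
tcp_pos: [0.5763, 0.0728, 0.0452]
tool_rot: [0.636, 0.772, -0.001, -0.001]
force: [-0.3, 0.0, 1.6]
finger_gap: 0.155
gripper_force: 49.3
```

```bash
python3 s.py
```

```text
t 7.6 tcp [576.3  72.8  45.2] yaw 101.06 z [-2.8e-03 -6.0e-04 -1.0e+00] F [-1.8  0.4  4.2] gap 0.16041638270214076 gf 49.43004906177521
jig-axis tcp [579.7 -37.5] F [-1.7  0.8] 4.2
```

Request:
{"name": "apply_moves", "arguments": {
  "claw": [-1,-1,-1,-1,-1],
  "travel": [
    [0,0.002,0],
    [0,0.004,0],
    [0,0.006,0],
    [0,0.008,0],
    [0,0.008,0]
  ],
  "turn": [
    [0,0,0],
    [0,0,0],
    [0,0,0],
    [0,0,0],
    [0,0,0]
  ]
}}

```text
t: 8.02
tcp_pos: [0.5789, 0.0735, 0.0452]
tool_rot: [0.635, 0.772, -0.004, -0.004]
force: [-7.1, -2.5, 11.2]
finger_gap: 0.157
gripper_force: 50.6
```

```bash
python3 s.py
```

```text
t 8.32 tcp [578.9  73.5  45.2] yaw 101.11 z [-0.011  -0.0015 -0.9999] F [-6.9 -3.  11. ] gap 0.15736230595520567 gf 50.52540421485901
jig-axis tcp [582.3 -37.3] F [-7.3 -1.6] 11.0
```

Request:
{"name": "apply_moves", "arguments": {
  "claw": [-1,-1,-1,-1,-1],
  "travel": [
    [0,0,-0.002],
    [0,0.002,-0.002],
    [0,0.004,-0.002],
    [0,0.005,-0.002],
    [0,0.005,-0.002]
  ],
  "turn": [
    [-0.002,0,0],
    [-0.0035,0,0],
    [-0.0035,0,0],
    [-0.0035,0,0],
    [-0.0035,0,0]
  ]
}}

```text
t: 8.73
tcp_pos: [0.5854, 0.0749, 0.0458]
tool_rot: [0.636, 0.772, 0.002, 0.001]
force: [-4.4, -0.8, -1.1]
finger_gap: 0.162
gripper_force: 49.0
```

```bash
python3 s.py
```

```text
t 9.03 tcp [585.5  74.9  45.9] yaw 101.06 z [ 0.0056  0.0017 -1.    ] F [-4.5  0.  -2.2] gap 0.16010769726507243 gf 48.70338678359985
jig-axis tcp [589.1 -37.2] F [-4.4  0.9] -2.2
```

Request:
{"name": "apply_moves", "arguments": {
  "claw": [-1,-1,-1,-1,-1],
  "travel": [
    [0,0.001,0.001],
    [0,0.002,0.0012],
    [0,0.003,0.0012],
    [0,0.004,0.0012],
    [0,0.004,0.0012]
  ],
  "turn": [
    [0.001,0,0],
    [0.001,0,0],
    [0.001,0,0],
    [0.001,0,0],
    [0.001,0,0]
  ]
}}

```text
t: 9.45
tcp_pos: [0.5865, 0.075, 0.0454]
tool_rot: [0.635, 0.772, -0.001, -0.001]
force: [-9.1, -2.0, 3.9]
finger_gap: 0.159
gripper_force: 49.6
```

```bash
python3 s.py
```

```text
t 9.75 tcp [586.5  75.   45.4] yaw 101.09 z [-2.2e-03  3.0e-04 -1.0e+00] F [-9.5 -2.3  2.2] gap 0.15885118785006677 gf 49.55574631690979
jig-axis tcp [590.1 -37.2] F [-9.8 -0.4] 2.2
```

Request:
{"name": "apply_moves", "arguments": {
  "claw": [-1,-1,-1,-1],
  "travel": [
    [0,0.002,0],
    [0,0.004,0],
    [0,0.004,0],
    [0,0.004,0]
  ],
  "turn": [
    [-0.0007,0,0],
    [-0.0015,0,0],
    [-0.0015,0,0],
    [-0.0015,0,0]
  ]
}}

```text
t: 10.08
tcp_pos: [0.5866, 0.0752, 0.0453]
tool_rot: [0.635, 0.772, -0.001, -0.002]
force: [-13.2, -5.3, 7.0]
finger_gap: 0.16
gripper_force: 50.3
```

```bash
python3 s.py; python3 -c "
from h import *
s=snap('wrist');t=snap('scene')
A=cv2.resize(s['pixels'][60:320,120:440],(640,520));B=cv2.resize(t['pixels'][150:235,245:350],(0,0),fx=1,fy=1)
save(s['pixels'][60:300,150:450],'w5.png',2.3)"
```

```text
t 10.38 tcp [586.6  75.1  45.2] yaw 101.13 z [-4.2e-03  4.0e-04 -1.0e+00] F [-14.1  -4.6   7.5] gap 0.1562079496649764 gf 50.250985622406006
jig-axis tcp [590.2 -37.1] F [-14.7  -1.9] 7.5
```

View pics/w5.png

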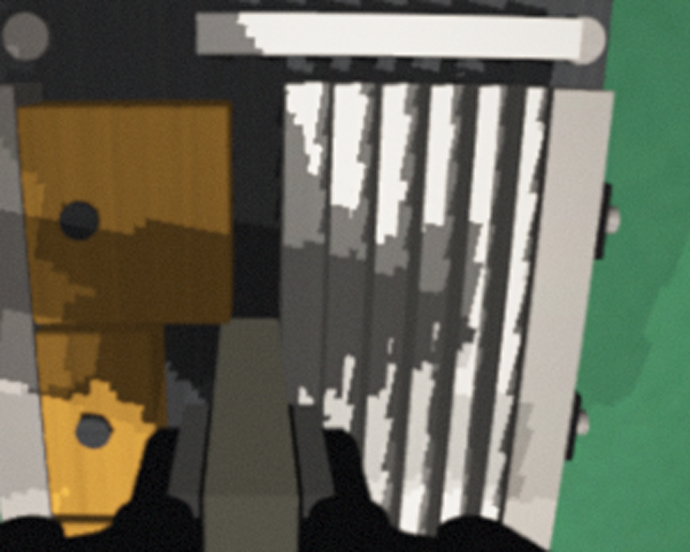

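The sink's far edge now meets the bar at x≈548 with no dark gap left. The gap to the long block has opened to x≈232–282, and the spacer stands upright between them. Push force rose to 14.7 N with no further movement, so the sink is flush and the foot is on the plate.

```bash
python3 -c "
from h import *
st();print(manip.sign_off())"
```

```text
t 10.48 tcp [586.6  75.1  45.2] yaw 101.13 z [-4.2e-03  5.0e-04 -1.0e+00] F [-13.   -4.6   7.3] gap 0.15796205684637932 gf 50.25177597999573
the job is handed in; nothing more can be done
None
```

I handed the job in at 10.5 s with the small white spacer upright on the plate in the short-stop gap, still gripped and holding the heat sink flush against the mounting bar; I kept clear of the bystanders but did not check them again at the end.

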